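Slip a power strip behind the retaining post into its bench bay

TASK

Without gripping or lifting it, gently push the white power strip along the worktop into its aluminium bay: slip the cord end in behind the metal post first, then swing the other end in, until the strip lies between the two end stops and flat along the back rail. Leave the vial, the beaker and the mouse where they are.

Things in the scene. Friction and masses are not known exactly. Their poses are not given: they have to be found in the camera images.
- power_strip: loose white four-socket power strip, sockets up, 0.35 kg, sliding with dry friction. Body 249 mm long (own y), 54 mm wide (x), 42 mm high, sides upright; the switch reaches 47 mm. Origin on the underside, in mid width; it runs from y = -114 mm (cord end, plus a 20 mm cord stub) to y = +135 mm (plain end). It starts with the cord end to the left, within 0.3 rad of parallel to the bay
- strip_mid (a point): middle of the strip's length and width, 42 mm above its underside
- cord_end (a point): middle of the strip's end face at the cord, 21 mm above its underside
- plain_end (a point): middle of the strip's end face without cord, 21 mm above its underside
- bay: aluminium bay fixed to the worktop, open on top and towards the robot, no floor plate. Origin on the worktop in the middle of the back rail's front face; x points into the rail (away from the robot), y left along it. Rail 299 mm long, 36 mm high, 4 mm thick, its foot behind. A parked strip has its cord end at +y and its middle near x = -27, y = 0 mm
- left_stop (a point): middle of the inner face of the left end stop, on the worktop: 137.5 mm left of the bay's origin. The stop is an aluminium bar 6 mm thick, only 10 mm high so that the cord stub passes over it, and reaches 25 mm out from the rail; its small foot lies outside the bay
- right_stop (a point): the same for the right end stop, which is 30 mm high and reaches 40 mm out from the rail: 137.5 mm right of the bay's origin. Between the stops there is 275 mm for the 249 mm strip
- post (a point): centre of the top of the fixed bright metal retaining post with dark bands, 14 mm in diameter, 50 mm high, standing in front of the bay at x = -91 mm, y = +67.5 mm of its frame. It is 30 mm clear of a parked strip. Between post and right stop the strip cannot enter squarely, only slanted by about 0.3 rad, cord end first
- vial: glass sample vial with a white cap, 30 mm in diameter, 76 mm high, standing loose at the left of the work; origin at the centre of its underside. Bystander
- beaker: small clear beaker, 46 by 50 mm, 56 mm high, standing loose at the left of the work; origin at the centre of its underside. Bystander
- mouse: black computer mouse, 108 by 56 mm, 34 mm high, loose at the right of the work; origin at the centre of its underside. Bystander

How it is judged:
On the way:
1. the cord end is in the bay behind the post while the plain end is still out in front (y of cord_end in the frame of bay above 0.08 m and x of cord_end in the frame of bay above -0.08 m and x of plain_end in the frame of bay below -0.06 m), for 0.1 s.
At the end, for the whole second after the job is handed in: the strip lies flat and at rest on the worktop between the two end stops, cord end to the left, both of its ends within about 9 mm of touching the back rail (x of cord_end in the frame of bay between -0.036 and -0.02 m and x of plain_end in the frame of bay between -0.036 and -0.02 m and y of strip_mid in the frame of bay between -0.016 and 0.016 m and y of cord_end in the frame of bay above 0 m and height (world z) of power_strip below 0.005 m and angle between power_strip's own z axis and vertical below 0.04 rad and linear speed of power_strip below 0.01 m/s).
It fails at once if the power strip is lifted (more than 10 mm) or tipped (more than 0.2 rad) (height (world z) of power_strip above 0.01 m or angle between power_strip's own z axis and vertical above 0.2 rad).
It fails at once if the power strip is gripped or rammed (more than 40 N between fingers and strip) (contact force between the fingers and power_strip above 40 N).
It fails at once if the vial, the beaker or the mouse is moved by more than 20 mm (distance of any of vial, beaker, mouse from where it was at the start of the episode above 0.02 m).
It also fails if it takes over 72 s, if anything falls off the work surface, if the arm or the gripper's body presses on something with over 40 N, if the wrist force passes 120 N, or if a joint passes its speed limit or range.

ROBOT

A 7-joint arm with a two-finger parallel gripper is mounted at the origin on a cart in front of the work surface, level with it; the furniture and walls round the work are solid. World frame = base frame: x ahead of the robot, y to its left, z up, the work surface at z = 0. Lengths are in m, angles in rad, forces in N, time in s.
With the tool pointing down it reaches from about 0.4 to 0.875 m from the base axis. Payload 19.3 kg.
Tool frame: the origin (TCP) lies midway between the tips of the shut fingers; the grasp point (between the pads) lies 19 mm behind it; x points along the fingers, y is the direction in which the jaws open and shut, and the axes are right-handed (so a half turn about x gives the same grasp; the last joint's range is limited). The gripper opens to 85 mm and grips with 20 to 120 N. Pads are 22 mm wide; open, the fingers measure 114 mm over their backs; the gripper's body (76 mm by 85 mm) begins 54 mm behind the grasp point. The pads swing forward as they close: fully open they stand 13 mm farther back than shut.
Start: joints at [-1.397, 0.521, -0.036, 1.599, 0.021, 1.021, -0.113], TCP at [0.151, 0.607, 0.231] pointing down, gripper open.
Joint ranges: [-2.91, 2.91], [-0.3, 2.13], [-1.5, 1.42], [0.17, 2.43], [-1.26, 4.41], [0.16, 1.93], [-2.52, 2.52]. Speed limits (rad/s): [1.89, 1.89, 2.39, 2.39, 3.01, 3.01, 3.01].

INTERFACE

Orientations are given as [roll, pitch, yaw] about the fixed x, y, z axes, in that order (R = Rz(yaw) Ry(pitch) Rx(roll)).
In Python, from workcell import telemetry, vision, workorder gives the robot as it stands. The module is installed in compiled form; this text tells all that it offers.
- The arm moves only by the tool play_rows, never from a script. Its argument "deltas" is a list of rows, each a list of 7 numbers: the shift along the world's x, y, z in mm, then the turn, a rotation vector about the world's x, y, z in degrees, then the finger opening in mm, from 0 to 85.4. In form: [[x, y, z, wx, wy, wz, jaw], ...]. A call has 1 to 8 rows; each row shifts and turns the commanded pose from where the row before left it; what a row does not reach is not made up. A row lasts 1/8 s, in which the tool goes at most 62.5 mm and 10.7 degrees, less where a joint would pass 70% of its speed; a pose out of reach is approached as far as the arm can. A call with a gripper value outside its range is refused whole. The fingers move at their own pace and stop on an object; "grip_force" is the grip in N (left out, the last holds). Time passes only in rows, so rows that do not move let the fingers close. It gives the time, the measured TCP pose, the force and the opening at its end, in the units of the state.
- telemetry.observe(): the state, without advancing time (a new reading comes with each control period).
- vision.grab_frame(name): name is "side" or "top"; returns the picture (384x512x3 uint8, red, green, blue); there is no depth.
- vision.camera_info(name): a dict with "mtx" (3x3 intrinsics, pixels), "rvec" (rotation vector, rad) and "tvec" (3), from world to camera coordinates, as OpenCV has them. Camera axes: x right, y down, z forward; pixel columns grow to the right and rows downward; lengths in m; the calibration is good to about 2 mm. A picture is of the moment at which its call begins. camera_info takes no time and is no camera call.
- workorder.job_done(): hands the job in, once; it reports no verdict.
The state is a dict: "clock": time; "qpos": joint angles; "qd": joint speeds; "joint_efforts": joint torques, N m; "position": TCP position; "tool_rot": TCP orientation; "force": force on the tool from outside, world axes, zero at the start; "moment": the same for the moment, N m; "grip_width": finger opening in m.
Only numpy, scipy, OpenCV 4.12 (cv2) and the standard library are available. Lean on these libraries where they do the work, as an engineer would, in place of code of your own. Each camera call takes 0.05 s, during which the arm holds its last target. There are 200 camera calls.

## Working session

There is one attempt and no reset: what is moved stays moved. The work goes in short steps, Python scripts to look and compute and a tool call to move; the robot and the scene stay as the last step left them, time stands still between calls to the robot, and variables do not carry over. Pictures are saved under pics/ and viewed, about 8 in all and at most 12, crops included, and the job is handed in when it is done.

Besides the shell and the picture viewer there is one more tool, called after ">>>" as name([rows], argument=value, ...), one row to a line, values as JSON. play_rows: Moves the arm, as the interface text tells. Its arguments: {"type":"object","properties":{"deltas":{"type":"array","items":{"type":"array","items":{"type":"number"}}},"grip_force":{"type":"number"}},"required":["deltas"]}

```bash
mkdir -p pics && cat > h.py <<'E'
import numpy as np, cv2
from workcell import telemetry, vision, workorder
def cam(n):
    c=vision.camera_info(n); return np.array(c["mtx"],float),np.array(c["rvec"],float).ravel(),np.array(c["tvec"],float).ravel()
def ray(n,px,z):
    K,r,t=cam(n); R=cv2.Rodrigues(r)[0]; o=-R.T@t
    p=cv2.undistortPoints(np.array(px,float).reshape(-1,1,2),K,None).reshape(-1,2)
    d=np.c_[p,np.ones(len(p))]@R
    return o+d*((z-o[2])/d[:,2])[:,None]
def proj(n,P):
    K,r,t=cam(n); return cv2.projectPoints(np.array(P,float).reshape(-1,1,3),r,t,K,None)[0].reshape(-1,2)
def save(n,f,s=1.5):
    im=vision.grab_frame(n); cv2.imwrite(f,cv2.resize(im[:,:,::-1],None,fx=s,fy=s,interpolation=cv2.INTER_CUBIC)); return im
E
python3 - <<'E'
from h import *
print(telemetry.observe())
for n in("side","top"):
    K,r,t=cam(n);R=cv2.Rodrigues(r)[0];print(n,K[0,0],(-R.T@t).round(3),R[2].round(2)); save(n,f"pics/{n}0.png")
E
```

```text
{'clock': 0.0, 'qpos': array([-1.39724099,  0.52197476, -0.03632916,  1.59998647,  0.02122408,
        1.02110849, -0.11278499]), 'qd': array([ 0.00095858, -0.00070884, -0.00214208, -0.00224742, -0.00095408,
        0.0002898 , -0.00138768]), 'joint_efforts': array([-3.86936481e-04, -9.27109337e+01,  1.98013522e+00, -3.69942033e+01,
        1.78848964e-02,  8.00788868e-03,  1.46922021e-04]), 'position': array([0.15080464, 0.60619602, 0.23075789]), 'tool_rot': array([-1.4813226 ,  1.56970492, -1.72505918]), 'force': array([-0.27071697, -0.30577926,  0.38668078]), 'moment': array([0.01936202, 0.01128921, 0.0186177 ]), 'grip_width': 0.085598624277131}
side 435.2346943692818 [ 0.605 -0.983  0.518] [-0.04  0.92 -0.4 ]
top 365.34092149323254 [0.478 0.017 1.202] [ 0.07 -0.01 -1.  ]
```

View pics/top0.png

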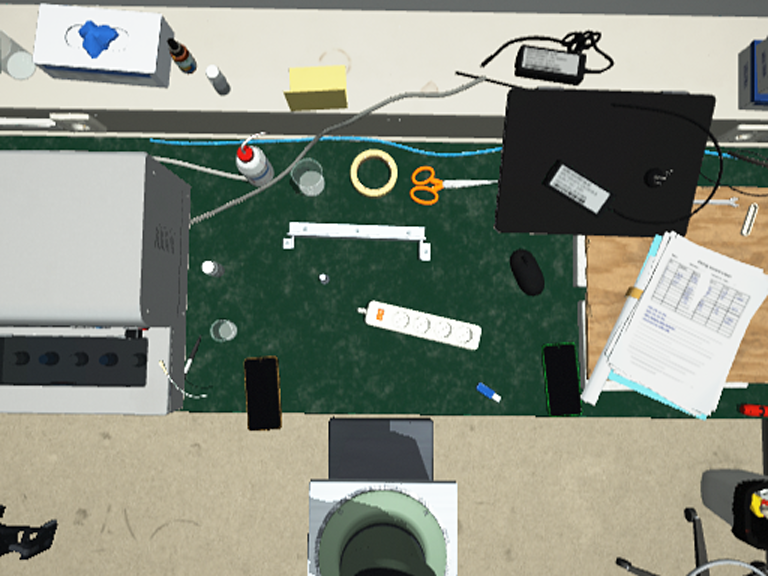

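View pics/side0.png

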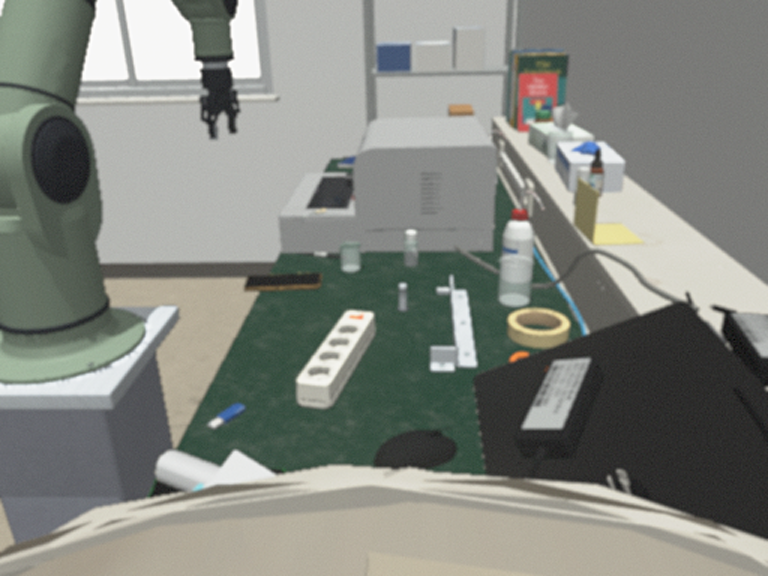

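The top view (1.5× scale) shows the rail at about (289–424, 230), the post at (323, 278), the strip from (366, 312) to (480, 337), the vial at (210, 268), the beaker at (223, 330) and the mouse at (527, 272). I'll crop it to measure more finely.

```bash
python3 - <<'E'
from h import *
im=vision.grab_frame("top"); np.save("top0.npy",im)
c=im[140:240,180:340]; cv2.imwrite("pics/crop.png",cv2.resize(c[:,:,::-1],None,fx=5,fy=5,interpolation=cv2.INTER_CUBIC))
g=im.min(2); m=(g>120).astype(np.uint8)
n,l,s,ce=cv2.connectedComponentsWithStats(m)
for i in range(1,n):
    x,y,w,h,a=s[i]
    if 130<ce[i][0]<370 and 140<ce[i][1]<250 and a>8: print(s[i],ce[i].round(1))
i=max((i for i in range(1,n) if 240<ce[i][0]<330 and 195<ce[i][1]<240),key=lambda i:s[i][4])
r=cv2.minAreaRect(np.argwhere(l==i)[:,::-1].astype(np.float32)); b=cv2.boxPoints(r)
print("strip",b.round(1),ray("top",b,.042).round(4)[:,:2])
for nme,p,z in(("vial",(140,178.7),.07),("beaker",(149,220),.03),("mouse",(351,181),.025),("post",(215.3,185),.05)): print(nme,ray("top",[p],z).round(3))
E
```

```text
[189 148  98  26 935] [239.2 155.3]
[135 174  10   9  67] [139.  177.7]
[213 183   4   4  15] [214.6 184.4]
[ 238  200   83   33 1282] [281.9 216.4]
[146 214  12  13 107] [151.6 220. ]
strip [[236.1 213.8]
 [240.1 197.3]
 [321.4 217.3]
 [317.4 233.8]] [[ 0.4933  0.0641]
 [ 0.5459  0.0521]
 [ 0.4861 -0.2067]
 [ 0.4338 -0.194 ]]
vial [[0.598 0.363 0.07 ]]
beaker [[0.47  0.342 0.03 ]]
mouse [[ 0.605 -0.306  0.025]]
post [[0.583 0.131 0.05 ]]
```

View pics/crop.png

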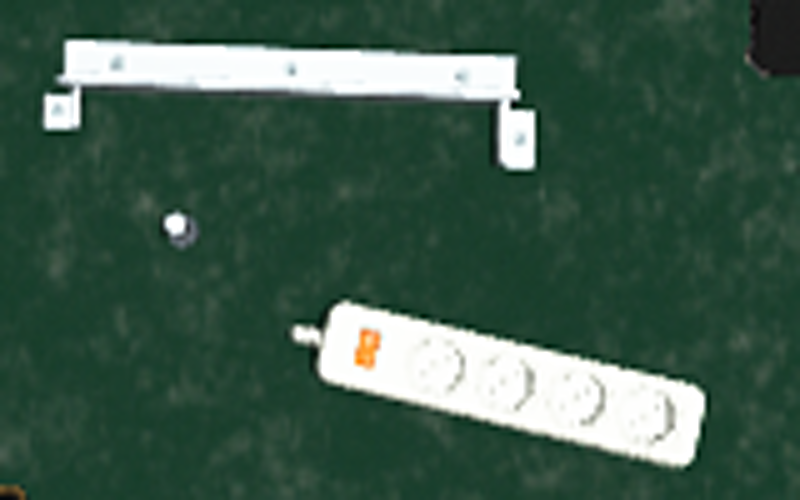

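The crop (5×, offset 180,140) shows the rail's front bottom edge from about (65, 85) to (519, 99), the post top at (175, 225), the right stop foot at (517, 140), and the strip with its cord stub at (305, 335).

```bash
cat > fit.py <<'E'
from h import *
def T(o,phi,P):
    P=np.array(P,float); c,s=np.cos(phi),np.sin(phi)
    return np.c_[o[0]+c*P[:,0]-s*P[:,1],o[1]+s*P[:,0]+c*P[:,1],P[:,2]]
E
python3 - <<'E'
from fit import *
nat=lambda p:np.array(p,float)/5-.4+[180,140]
f=ray("top",nat([(65,86),(519,99)]),0); print("front edge",f.round(4))
d=f[0]-f[1]; L=np.linalg.norm(d); phi=np.arctan2(-d[0],d[1]); o=f.mean(0)
print("len",L,"phi",phi,"o",o)
post=ray("top",nat([(176,225)]),.05)[0]; print("post meas",post,"model",T(o,phi,[(-.091,.0675,.05)]))
im=np.load("top0.npy"); S=5
big=cv2.resize(im[140:240,180:340],None,fx=S,fy=S,interpolation=cv2.INTER_CUBIC)[:,:,::-1].copy()
def dr(P,col):
    p=((proj("top",P)-[180,140])*S+2).astype(np.int32); cv2.polylines(big,[p],True,col,1)
B=lambda x0,x1,y0,y1,z:[(x0,y0,z),(x1,y0,z),(x1,y1,z),(x0,y1,z)]
for z in(0,.036): dr(T(o,phi,B(0,.004,-.1495,.1495,z)),(0,0,255))
dr(T(o,phi,B(-.025,0,.1375,.1435,.01)),(0,0,255));dr(T(o,phi,B(-.04,0,-.1435,-.1375,.03)),(0,0,255))
a=np.linspace(0,6.28,20)
for z in(0,.05): dr(T(o,phi,np.c_[-.091+.007*np.cos(a),.0675+.007*np.sin(a),0*a+z]),(255,0,255))
so=np.array([.4898,-.0712]); sphi=np.arctan2(-(.5196-.46),.0581+.2004)
print("strip mid",so,"yaw",sphi,"rel",sphi-phi)
for z in(0,.042): dr(T(so,sphi,B(-.027,.027,-.1245,.1245,z)),(255,0,0))
cv2.imwrite("pics/ov.png",big)
# strip ends in bay frame
c,s=np.cos(phi),np.sin(phi);Rb=np.array([[c,s],[-s,c]])
e=T(so,sphi,[(0,.1245,0),(0,-.1245,0)])[:,:2]; print("ends in bay",(e-o[:2])@Rb.T)
# reprojections in side view
print("side post top",proj("side",T(o,phi,[(-.091,.0675,.05)]))*1.5,"right stop",proj("side",T(o,phi,[(-.04,-.1435,.03),(-.04,-.1375,.0)]))*1.5)
print("side strip plain corners top",proj("side",T(so,sphi,[(-.027,-.1245,.042),(.027,-.1245,.042)]))*1.5)
E
```

```text
front edge [[ 0.6808  0.2131  0.    ]
 [ 0.6765 -0.0882  0.    ]]
len 0.30134325703105397 phi -0.014054476134337957 o [0.67864297 0.06244417 0.        ]
post meas [0.5846485  0.13264902 0.05      ] model [[0.5886006  0.13121642 0.05      ]]
strip mid [ 0.4898 -0.0712] yaw -0.2266010688345844 rel -0.21254659270024642
ends in bay [[-0.16068283 -0.01458661]
 [-0.21320934 -0.25798333]]
side post top [[402.40165005 284.47200103]] right stop [[431.96299469 348.51833074]
 [431.76431866 363.37775659]]
side strip plain corners top [[292.37699356 377.11023687]
 [328.33226496 381.5474582 ]]
```

View pics/ov.png

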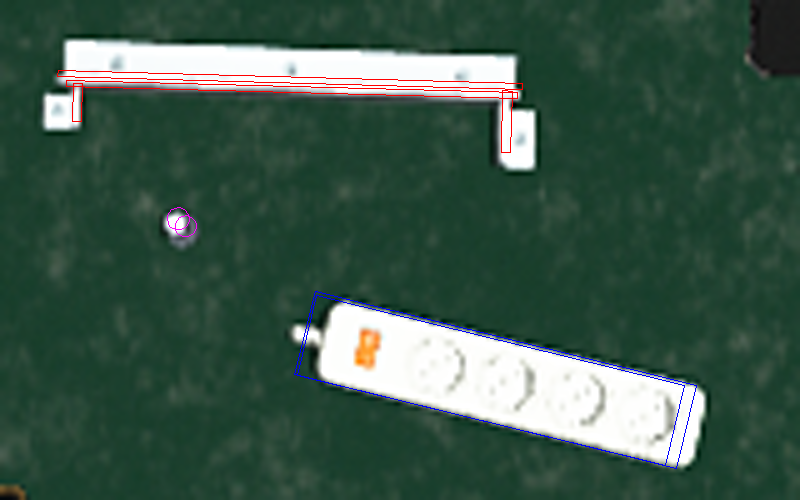

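The rail fits. The strip rectangle had included the cord stub, so the true middle is about 10 mm further right, at roughly (0.486, -0.081). The bay origin is near (0.6755, 0.0625). Next I'll get the tool axes.

```bash
cat >> fit.py <<'E'
from scipy.spatial.transform import Rotation as Ro
O=np.array([.6755,.0625]); PHI=-.016
def bay(p):
    c,s=np.cos(PHI),np.sin(PHI); return (np.atleast_2d(p)[:,:2]-O)@np.array([[c,s],[-s,c]]).T
def tool():
    s=telemetry.observe(); R=Ro.from_euler("xyz",s["tool_rot"]).as_matrix()
    print("t",round(s["clock"],2),"tcp",s["position"].round(4),"bay",bay(s["position"]).round(4),"xax",R[:,0].round(3),"yax",R[:,1].round(3),"F",s["force"].round(1),"w",round(s["grip_width"],4))
E
python3 -c "
from fit import *
tool()
so=np.array([.486,-.0809]);a=-.2266
print(T(so,a,[(0,.1245,0),(0,-.1245,0),(0,-.1545,0)]))
print(ray('top',[[341,178],[362,190],[355,197],[345,167]],.015))"
```

```text
t 0.15 tcp [0.1508 0.6063 0.2309] bay [[-0.5333  0.5353]] xax [-0.    -0.001 -1.   ] yax [ 0.241  0.97  -0.001] F [-0.3  0.3 -0.5] w 0.0853
[[ 0.51397089  0.04041727  0.        ]
 [ 0.45802911 -0.20221727  0.        ]
 [ 0.45128914 -0.23145034  0.        ]]
[[ 0.61546236 -0.27595408  0.015     ]
 [ 0.57705101 -0.34457461  0.015     ]
 [ 0.55382223 -0.32156035  0.015     ]
 [ 0.65190884 -0.28916762  0.015     ]]
```

>>> play_rows([
  [30,-45,5,0,0,-5,60],
  [40,-50,5,0,0,-6,40],
  [40,-50,5,0,0,-6,20],
  [40,-50,0,0,0,-6,20],
  [30,-50,0,0,0,-6,20],
  [25,-50,0,0,0,-6,20],
  [25,-50,0,0,0,-6,20],
  [20,-50,0,0,0,-6,20],
])

```text
clock: 1.15
position: [0.3984, 0.2136, 0.2461]
tool_rot: [1.653, 1.57, 0.585]
force: [1.2, 0.7, 0.1]
grip_width: 0.0199
```

>>> play_rows([
  [15,-50,0,0,0,-6,20],
  [10,-50,0,0,0,-6,20],
  [10,-50,-10,0,0,-6,20],
  [5,-50,-20,0,0,-6,20],
  [5,-50,-20,0,0,-6,20],
  [5,-50,-20,0,0,-6,20],
  [0,-50,-20,0,0,-6,20],
  [0,-50,-20,0,0,-1,20],
])

```text
clock: 2.15
position: [0.4477, -0.186, 0.1352]
tool_rot: [-0.731, 1.571, -2.547]
force: [1.8, 1.6, 0.4]
grip_width: 0.0197
```

```bash
python3 -c "
from fit import *
tool()"
```

```text
t 2.15 tcp [ 0.4477 -0.186   0.1352] bay [[-0.2238 -0.2521]] xax [-0. -0. -1.] yax [ 0.97  -0.243 -0.   ] F [1.8 1.6 0.4] w 0.0197
```

>>> play_rows([
  [0,-32,-10,0,0,0,20],
  [0,-30,-30,0,0,0,20],
  [0,0,-40,0,0,0,20],
  [0,0,-35,0,0,0,20],
  [0,0,-6,0,0,0,20],
  [3,13,0,0,0,0,20],
  [3,11,0,0,0,0,20],
  [2,8,0,0,0,0,20],
])

```text
clock: 3.15
position: [0.4568, -0.2133, 0.016]
tool_rot: [1.761, 1.569, -0.052]
force: [0.8, -0.6, -0.5]
grip_width: 0.0204
```

>>> play_rows([
  [2,8,0,0,0,0,20],
  [2,8,0,0,0,0,20],
  [2,8,0,0,0,0,20],
  [2,8,0,0,0,0,20],
  [2,8,0,0,0,0,20],
  [2,8,0,0,0,0,20],
  [0,0,0,0,0,0,20],
])

```text
clock: 4.03
position: [0.4682, -0.1661, 0.0154]
tool_rot: [1.552, 1.57, -0.262]
force: [-0.5, -0.4, -0.7]
grip_width: 0.02
```

```bash
python3 -c "
from fit import *
tool(); save('top','pics/t1.png')"
```

```text
t 4.03 tcp [ 0.4682 -0.1661  0.0154] bay [[-0.2036 -0.2319]] xax [ 0.001 -0.    -1.   ] yax [ 0.971 -0.241  0.001] F [-0.5 -0.4 -0.7] w 0.02
```

View pics/t1.png

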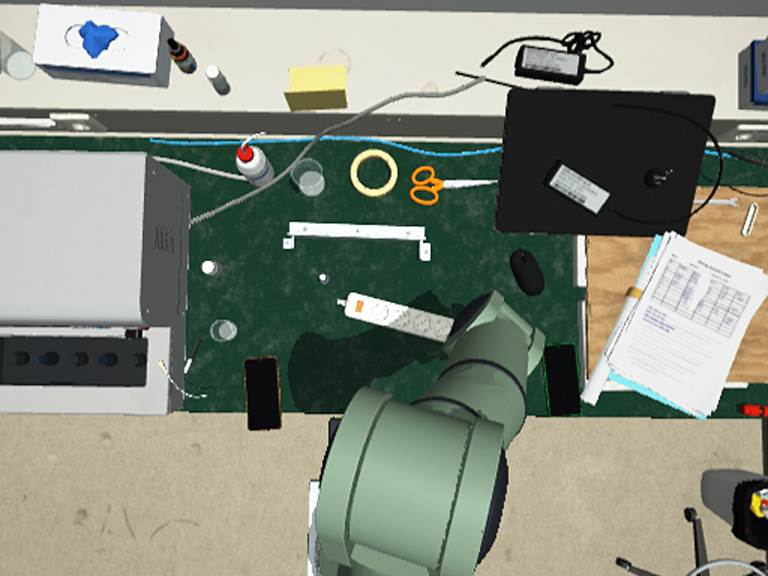

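The cord end has moved left to about (346, 305), a shift of roughly 47 mm, and the yaw is unchanged. Next I'll go round to the front face with the jaws opened along the strip.

>>> play_rows([
  [-3,-15,0,0,0,0,20],
  [0,0,45,0,0,0,40],
  [0,0,45,0,0,10,60],
  [-8,40,0,0,0,10,60],
  [-8,40,0,0,0,10,60],
  [-8,40,0,0,0,10,60],
  [-2,40,0,0,0,10,60],
  [-2,2,0,0,0,10,60],
])

```text
clock: 5.08
position: [0.4367, -0.018, 0.1051]
tool_rot: [2.269, 1.57, 1.511]
force: [-0.7, -0.5, -0.4]
grip_width: 0.0601
```

>>> play_rows([
  [0,0,0,0,0,10,60],
  [0,0,0,0,0,10,60],
  [0,0,0,0,0,10,60],
  [0,0,0,0,0,0,60],
])

```text
clock: 5.58
position: [0.4368, -0.0208, 0.1051]
tool_rot: [0.342, 1.571, 0.095]
force: [0.2, 0.5, 0.3]
grip_width: 0.0602
```

```bash
python3 -c "
from fit import *
tool()"
```

```text
t 5.58 tcp [ 0.4368 -0.0208  0.1051] bay [[-0.2373 -0.0871]] xax [ 0.  0. -1.] yax [0.244 0.97  0.   ] F [0.2 0.5 0.3] w 0.0602
```

>>> play_rows([
  [0,0,-45,0,0,0,60],
  [0,0,-40,0,0,0,60],
  [0,0,-9,0,0,0,60],
  [12,-3,0,0,0,0,60],
  [8,-2,0,0,0,0,60],
  [8,-2,0,0,0,0,60],
  [8,-2,0,0,0,-1,60],
  [8,-2,0,0,0,-1,60],
])

```text
clock: 6.58
position: [0.4805, -0.0305, 0.0114]
tool_rot: [-3.072, 1.569, 2.932]
force: [-7.2, 1.9, 5.6]
grip_width: 0.06
```

>>> play_rows([
  [8,-2,0,0,0,-1,60],
  [8,-2,0,0,0,-1,60],
  [8,-2,0,0,0,-1,60],
  [8,-2,0,0,0,0,60],
  [8,-2,0,0,0,0,60],
  [8,-2,0,0,0,0,60],
  [0,0,0,0,0,0,60],
])

```text
clock: 7.45
position: [0.5294, -0.0428, 0.0114]
tool_rot: [0.265, 1.57, -0.067]
force: [0.5, 0.7, -0.0]
grip_width: 0.0599
```

```bash
python3 -c "
from fit import *
tool(); save('top','pics/t2.png')"
```

```text
t 7.45 tcp [ 0.5294 -0.0428  0.0114] bay [[-0.1444 -0.1076]] xax [ 0.001 -0.    -1.   ] yax [0.326 0.945 0.   ] F [ 0.5  0.7 -0. ] w 0.0599
```

View pics/t2.png

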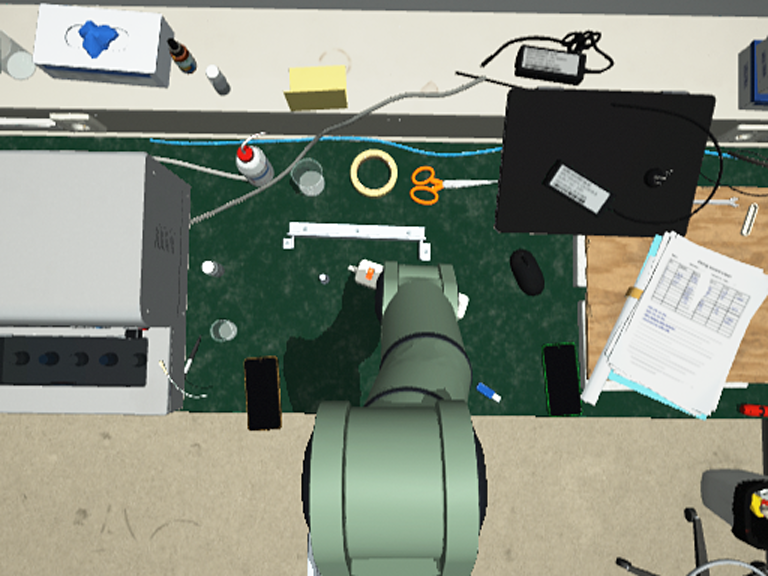

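The cord end face is now near (358, 273) and the plain end near (468, 303). The arm covers the middle.

```bash
python3 - <<'E'
from fit import *
e=ray("top",np.array([(358,273),(466,306)])/1.5,.042);print(e,bay(e))
im=vision.grab_frame("top")
g=im.min(2)>110
l=cv2.connectedComponents(g.astype(np.uint8))[0]
sub=cv2.resize(im[160:220,220:330],None,fx=7,fy=7,interpolation=cv2.INTER_CUBIC);cv2.imwrite("pics/c2.png",sub[:,:,::-1])
E
```

```text
[[ 0.59479774  0.05758644  0.042     ]
 [ 0.52780654 -0.17246621  0.042     ]] [[-0.08061332 -0.00620411]
 [-0.14391525 -0.23729913]]
```

View pics/c2.png

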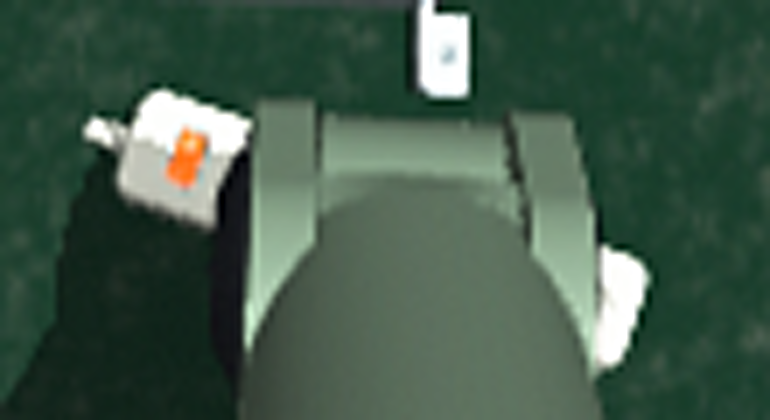

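>>> play_rows([
  [-15,5,0,0,0,0,60],
  [0,0,45,0,0,0,60],
  [0,0,45,0,0,-10,40],
  [-1,-45,0,0,0,-10,20],
  [-1,-45,0,0,0,-10,20],
  [-1,-45,0,0,0,-10,20],
  [0,-46,0,0,0,-10,20],
  [0,0,0,0,0,-10,20],
])

```text
clock: 8.55
position: [0.51, -0.2224, 0.1014]
tool_rot: [0.227, 1.569, -1.162]
force: [0.7, 1.3, 0.7]
grip_width: 0.0198
```

>>> play_rows([
  [0,0,0,0,0,-10,20],
  [0,0,0,0,0,-10,20],
  [0,0,0,0,0,-10,20],
  [0,0,0,0,0,0,20],
])

```text
clock: 9.05
position: [0.5108, -0.2183, 0.101]
tool_rot: [-0.314, 1.57, -2.215]
force: [-0.2, -0.4, 0.3]
grip_width: 0.0198
```

```bash
python3 - <<'E'
from fit import *
tool()
im=vision.grab_frame("top");x0,y0=200,140
sub=cv2.resize(im[y0:y0+90,x0:x0+130],None,fx=6,fy=6,interpolation=cv2.INTER_CUBIC);cv2.imwrite("pics/c3.png",sub[:,:,::-1])
E
```

```text
t 9.05 tcp [ 0.5108 -0.2183  0.101 ] bay [[-0.1602 -0.2834]] xax [-0. -0. -1.] yax [ 0.946 -0.324 -0.   ] F [-0.2 -0.4  0.3] w 0.0198
```

View pics/c3.png

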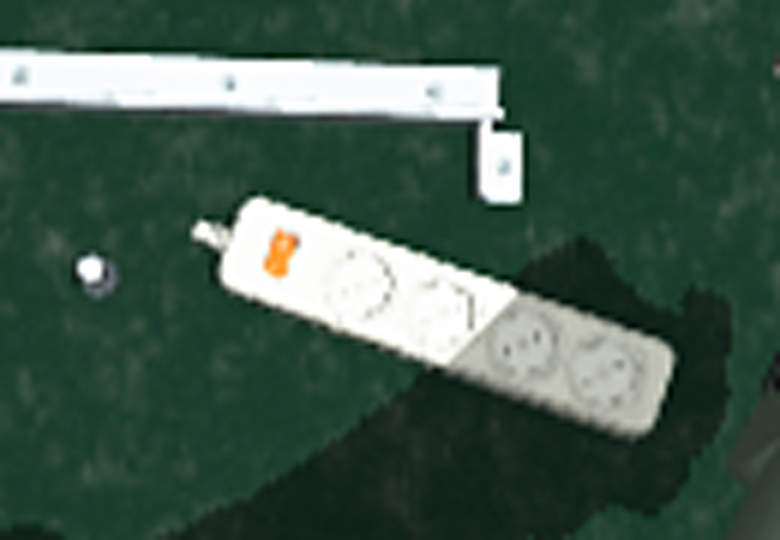

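The strip is fully visible: cord end (232, 246), plain end (658, 392), post (91, 268), and the right stop's front corner near (478, 195) in this 6× crop.

```bash
python3 - <<'E'
from fit import *
n=lambda p:np.array(p,float)/6-.42+[200,140]
e=ray("top",n([(232,246),(658,392)]),.042);d=(e[0]-e[1])[:2];L=np.linalg.norm(d);u=d/L
print(e[:,:2],bay(e),L,"yaw",np.arctan2(-u[0],u[1]),u)
p=ray("top",n([(91,268)]),.05)[0];nn=np.array([u[1],-u[0]])
print("post",p,bay(p),"post clear",(e[0,:2]-p[:2])@nn-.034)
print("s stop foot",bay(ray("top",n([(478,198),(478,118)]),.0)))
print("TCP lateral off axis",(telemetry.observe()["position"][:2]-e[1,:2])@nn,"along",(telemetry.observe()["position"][:2]-e[1,:2])@u)
E
```

```text
[[ 0.599327    0.05899937]
 [ 0.52483776 -0.16795558]] [[-0.07610725 -0.0047189 ]
 [-0.14695583 -0.23283657]] 0.23886647398368377 yaw -0.3171339177512918 [0.31184469 0.95013309]
post [0.58576819 0.13284064 0.05      ] [[-0.09084572  0.06889599]] post clear 0.0019096773753035506
s stop foot [[-0.0410058  -0.13798444]
 [ 0.00352493 -0.13687214]]
TCP lateral off axis 0.0023480535973399506 along -0.05228494806293482
```

>>> play_rows([
  [-2,0,-45,0,0,0,20],
  [-2,0,-40,0,0,0,20],
  [5,14,0,0,0,0,20],
  [4,13,0,0,0,0,20],
  [2,7,0,0,0,-0.2,20],
  [2,7,0,0,0,-0.2,20],
  [2,7,0,0,0,-0.2,20],
  [2,7,0,0,0,-0.2,20],
])

```text
clock: 10.1
position: [0.5242, -0.1645, 0.0171]
tool_rot: [1.071, 1.568, -0.846]
force: [-1.9, -7.2, 6.0]
grip_width: 0.0201
```

>>> play_rows([
  [2,7,0,0,0,-0.2,20],
  [3,7,0,0,0,-0.2,20],
  [2.5,7,0,0,0,0,20],
  [2.5,7,0,0,0,0,20],
  [0,0,0,0,0,0,20],
])

```text
clock: 10.72
position: [0.5343, -0.1353, 0.0167]
tool_rot: [1.708, 1.57, -0.214]
force: [0.6, -0.5, 0.9]
grip_width: 0.0203
```

```bash
python3 - <<'E'
from fit import *
tool()
im=vision.grab_frame("top");x0,y0=180,140
sub=cv2.resize(im[y0:y0+90,x0:x0+130],None,fx=6,fy=6,interpolation=cv2.INTER_CUBIC);cv2.imwrite("pics/c4.png",sub[:,:,::-1])
E
```

```text
t 10.72 tcp [ 0.5343 -0.1353  0.0167] bay [[-0.138 -0.2  ]] xax [ 0.001 -0.    -1.   ] yax [ 0.939 -0.344  0.001] F [ 0.6 -0.5  0.9] w 0.0203
```

View pics/c4.png

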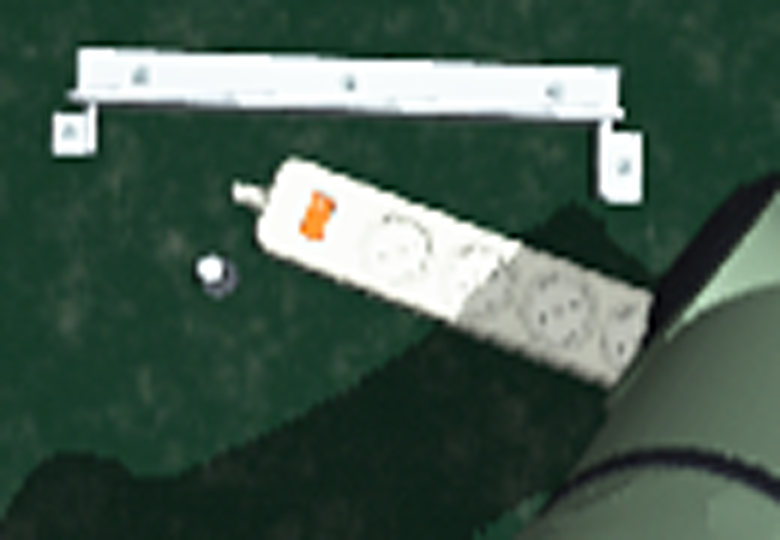

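The clearances look good: the front edge is clear of the post by about 10 mm or more, and the back corner (290, 157) is still well in front of the rail. I'll keep going along the axis.

>>> play_rows([
  [2.4,6.5,0,0,0,0,20],
  [2.4,6.5,0,0,0,0,20],
  [2.4,6.5,0,0,0,0,20],
  [2.4,6.5,0,0,0,0,20],
  [2.3,6.5,0,0,0,0,20],
  [2.3,6.5,0,0,0,0,20],
  [2.3,6.5,0,0,0,0,20],
  [2.3,6.5,0,0,0,0,20],
])

```text
clock: 11.78
position: [0.5527, -0.0844, 0.0164]
tool_rot: [0.773, 1.57, -1.15]
force: [-3.0, -6.9, 5.7]
grip_width: 0.0197
```

>>> play_rows([
  [1,3,0,0,0,0,20],
  [0,0,0,0,0,0,20],
])

```text
clock: 12.02
position: [0.5538, -0.0807, 0.0163]
tool_rot: [1.163, 1.57, -0.76]
force: [0.0, -2.9, 2.6]
grip_width: 0.0201
```

```bash
python3 - <<'E'
from fit import *
tool()
im=vision.grab_frame("top");x0,y0=180,140
sub=cv2.resize(im[y0:y0+90,x0:x0+130],None,fx=6,fy=6,interpolation=cv2.INTER_CUBIC);cv2.imwrite("pics/c5.png",sub[:,:,::-1])
E
```

```text
t 12.03 tcp [ 0.5538 -0.0807  0.0163] bay [[-0.1194 -0.1452]] xax [ 0. -0. -1.] yax [ 0.939 -0.345  0.001] F [ 0.  -2.9  2.6] w 0.0201
```

View pics/c5.png

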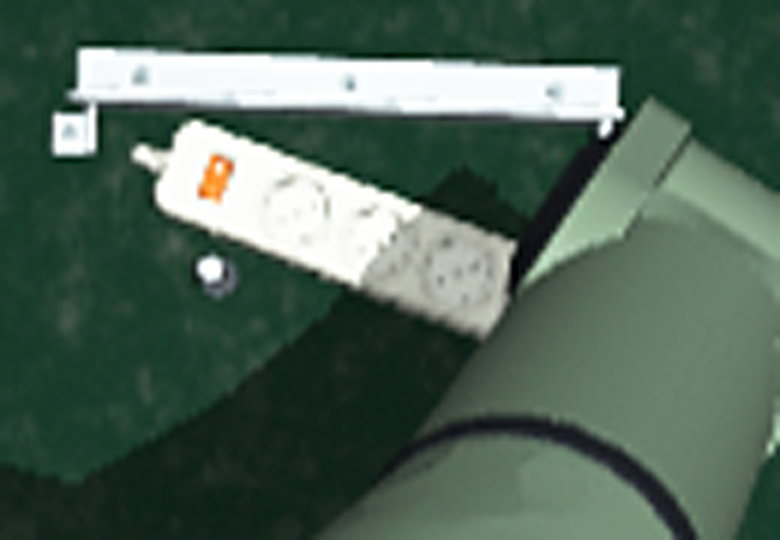

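The cord end is behind the post, at (160, 178) in the crop, and the plain end is still out in front. The plain end needs about 17 mm more to the left before it will clear the right stop.

>>> play_rows([
  [2,6,0,0,0,0,20],
  [2,6,0,0,0,0,20],
  [2,5,0,0,0,0,20],
  [0,0,0,0,0,0,20],
  [-7,-16,0,0,0,0,20],
  [0,0,45,0,0,0,10],
  [0,0,40,0,0,10,0],
])

```text
clock: 12.95
position: [0.5516, -0.081, 0.1018]
tool_rot: [-0.973, 1.569, -2.72]
force: [0.2, 0.9, -0.2]
grip_width: 0.0001
```

```bash
python3 - <<'E'
from fit import *
tool()
E
```

```text
t 12.95 tcp [ 0.5516 -0.081   0.1018] bay [[-0.1216 -0.1454]] xax [-0.001 -0.001 -1.   ] yax [ 0.985 -0.175 -0.001] F [ 0.2  0.9 -0.2] w 0.0001
```

>>> play_rows([
  [-15,25,0,0,0,10,0],
  [-15,25,0,0,0,10,0],
  [0,25,0,0,0,10,0],
  [0,0,0,0,0,10,0],
  [0,0,0,0,0,10,0],
  [0,0,0,0,0,10,0],
  [0,0,0,0,0,10,0],
  [0,0,0,0,0,10,0],
])

```text
clock: 13.95
position: [0.5221, -0.0058, 0.101]
tool_rot: [-2.627, 1.571, -2.974]
force: [0.5, -0.3, -0.6]
grip_width: 0.0
```

>>> play_rows([
  [0,0,-10,0,0,10,0],
  [0,0,-40,0,0,0,0],
  [0,0,-36,0,0,0,0],
  [0,0,0,0,0,0,0],
])

```text
clock: 14.45
position: [0.5207, -0.0057, 0.0134]
tool_rot: [-2.873, 1.567, -3.051]
force: [0.0, -0.3, 0.8]
grip_width: 0.0002
```

```bash
python3 - <<'E'
from fit import *
tool()
E
```

```text
t 14.45 tcp [ 0.5207 -0.0057  0.0134] bay [[-0.1537 -0.0707]] xax [-0.004 -0.    -1.   ] yax [ 0.177  0.984 -0.001] F [ 0.  -0.3  0.8] w 0.0002
```

>>> play_rows([
  [10,-2,0,0,0,0,0],
  [8,-1,0,0,0,0,0],
  [8,-1,0,0,0,0,0],
  [8,-1,0,0,0,1,0],
  [8,-1,0,0,0,1,0],
  [8,-1,0,0,0,1,0],
  [8,-1,0,0,0,1,0],
  [6,-1,0,0,0,1,0],
])

```text
clock: 15.45
position: [0.5871, -0.0137, 0.015]
tool_rot: [-3.14, 1.571, 3.054]
force: [-5.3, -0.6, 1.4]
grip_width: -0.0001
```

```bash
python3 - <<'E'
from fit import *
tool()
im=vision.grab_frame("top");x0,y0=180,140
sub=cv2.resize(im[y0:y0+90,x0:x0+130],None,fx=6,fy=6,interpolation=cv2.INTER_CUBIC);cv2.imwrite("pics/c6.png",sub[:,:,::-1])
E
```

```text
t 15.45 tcp [ 0.5871 -0.0137  0.015 ] bay [[-0.0872 -0.0776]] xax [-0.  0. -1.] yax [ 0.089  0.996 -0.   ] F [-5.3 -0.6  1.4] w -0.0001
```

View pics/c6.png

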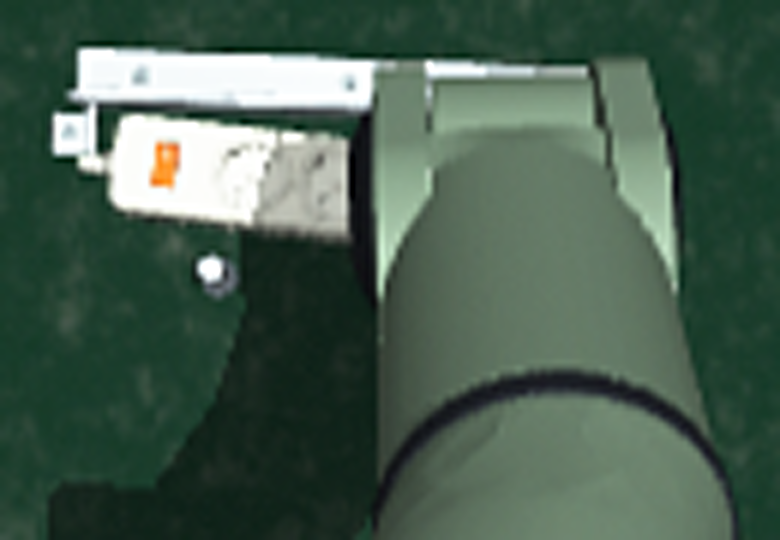

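The strip has swung nearly parallel. The cord end (108, 163) is just inside the left stop, and the back edge is about 13–20 mm off the rail. I'll push this end a bit more, then finish with a wide two-finger push at the centre.

>>> play_rows([
  [5,0,0,0,0,1,0],
  [4,0,0,0,0,1,0],
  [3,0,0,0,0,1,0],
  [0,0,0,0,0,1,0],
  [-20,0,0,0,0,1,0],
  [-10,0,0,0,0,1,40],
  [0,55,0,0,0,0,60],
  [0,0,0,0,0,0,60],
])

```text
clock: 16.5
position: [0.5687, 0.0463, 0.0152]
tool_rot: [1.272, 1.568, 1.292]
force: [-0.4, -0.2, 0.3]
grip_width: 0.0543
```

```bash
python3 - <<'E'
from fit import *
tool()
E
```

```text
t 16.5 tcp [0.5687 0.0463 0.0152] bay [[-0.1065 -0.0179]] xax [ 0.001  0.002 -1.   ] yax [-0.021  1.     0.002] F [-0.4 -0.2  0.3] w 0.0543
```

>>> play_rows([
  [5,8,0,0,0,-2.1,60],
  [6,0,0,0,0,0,60],
  [6,0,0,0,0,0,60],
  [5,0,0,0,0,0,60],
  [5,0,0,0,0,0,60],
  [4,0,0,0,0,0,60],
  [3,0,0,0,0,0,60],
  [0,0,0,0,0,0,60],
])

```text
clock: 17.5
position: [0.6026, 0.0493, 0.015]
tool_rot: [-2.729, 1.571, -2.752]
force: [0.2, -0.4, 0.6]
grip_width: 0.0596
```

>>> play_rows([
  [2,0,0,0,0,0,60],
  [1.5,0,0,0,0,0,60],
])

```text
clock: 17.75
position: [0.6058, 0.0493, 0.0149]
tool_rot: [-2.959, 1.57, -2.982]
force: [-3.0, 0.3, 1.3]
grip_width: 0.0602
```

>>> play_rows([
  [1.5,0,0,0,0,0,60],
  [1.5,0,0,0,0,0,60],
])

```text
clock: 18.0
position: [0.6091, 0.0494, 0.015]
tool_rot: [-2.936, 1.571, -2.958]
force: [-3.7, -0.3, 0.6]
grip_width: 0.0597
```

>>> play_rows([
  [1,0,0,0,0,0,60],
  [1,0,0,0,0,0,60],
])

```text
clock: 18.25
position: [0.6111, 0.0494, 0.015]
tool_rot: [-3.111, 1.571, -3.133]
force: [-3.5, -0.5, 0.2]
grip_width: 0.0598
```

>>> play_rows([
  [1,0,0,0,0,0,60],
  [0.5,0,0,0,0,0,60],
])

```text
clock: 18.5
position: [0.6124, 0.0495, 0.015]
tool_rot: [3.013, 1.57, 2.991]
force: [-4.9, 0.5, 1.6]
grip_width: 0.0601
```

>>> play_rows([
  [1,0,0,0,0,0,60],
  [1,0,0,0,0,0,60],
])

```text
clock: 18.75
position: [0.613, 0.0496, 0.0147]
tool_rot: [-3.106, 1.567, -3.128]
force: [-15.4, 1.2, 7.9]
grip_width: 0.0602
```

>>> play_rows([
  [1,0,0,0,0,0,60],
  [1,0,0,0,0,0,60],
])

```text
clock: 19.0
position: [0.6132, 0.0496, 0.0145]
tool_rot: [-3.077, 1.564, -3.099]
force: [-27.3, 0.9, 18.6]
grip_width: 0.06
```

That is firm contact with the rail at 27 N. I'll back off and clear the view.

>>> play_rows([
  [-10,0,0,0,0,0,60],
  [-40,0,0,0,0,0,60],
  [-40,0,20,0,0,0,60],
  [-40,-10,50,0,0,0,60],
  [-10,-50,50,0,0,0,60],
  [0,-50,20,0,0,0,60],
  [0,-50,0,0,0,0,60],
  [0,0,0,0,0,0,60],
])

```text
clock: 20.0
position: [0.4794, -0.1079, 0.1477]
tool_rot: [-0.537, 1.568, -0.565]
force: [0.2, 1.0, -0.1]
grip_width: 0.0604
```

```bash
python3 - <<'E'
from fit import *
tool()
im=vision.grab_frame("top");np.save("end.npy",im);x0,y0=180,140
a=cv2.resize(im[y0:y0+55,x0:x0+130],None,fx=6,fy=6,interpolation=cv2.INTER_CUBIC)[:,:,::-1].copy()
for dx,col in((0,(0,0,255)),):
    for z in(0.042,):
        p=((proj("top",T(O,PHI,[(-.054,-.1245,z),(0,-.1245,z),(0,.1245,z),(-.054,.1245,z)]))-[x0,y0])*6+2.5).astype(np.int32);cv2.polylines(a,[p],True,col,1)
s=vision.grab_frame("side");b=cv2.resize(s[150:270,140:370],(780,407),interpolation=cv2.INTER_CUBIC)[:240,:,::-1]
cv2.imwrite("pics/c7.png",np.vstack([a,b]))
i0=np.load("top0.npy").astype(int)
for n,(x,y,w) in {"vial":(130,165,25),"beaker":(138,208,25),"mouse":(335,160,35)}.items():
    print(n,np.abs(i0[y:y+w,x:x+w]-im[y:y+w,x:x+w]).mean().round(2))
E
```

```text
t 20.0 tcp [ 0.4794 -0.1079  0.1477] bay [[-0.1933 -0.1736]] xax [ 0.002 -0.002 -1.   ] yax [ 0.028  1.    -0.001] F [ 0.2  1.  -0.1] w 0.0604
vial 0.71
beaker 0.76
mouse 0.97
```

View pics/c7.png

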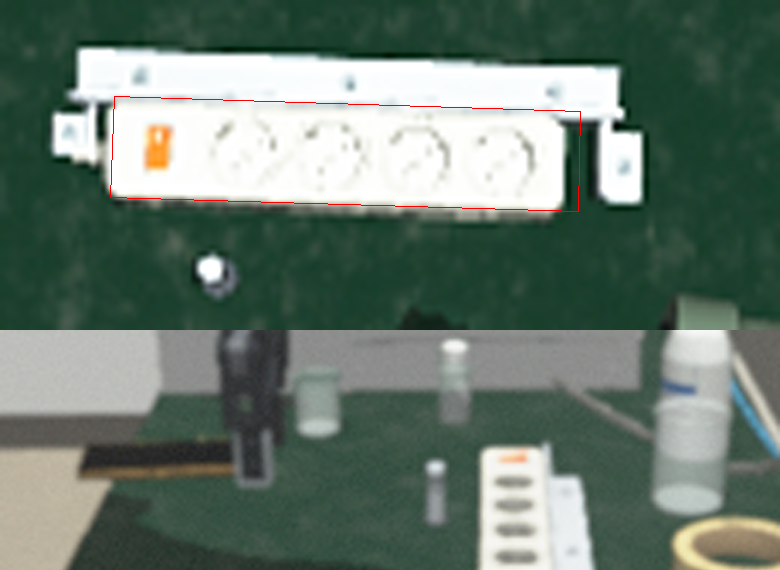

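The strip lies along the rail: its front edge matches the projected parked outline at both ends, and its middle is about 5 mm left of centre. The bystander patches match the start picture, so I'm handing the job in.

```bash
python3 -c "
from workcell import workorder
print(workorder.job_done())"
```

```text
the job is handed in; nothing more can be done
None
```

I handed the job in after about 20 s of robot time, with the power strip in its bay and flat along the back rail. No verdict was reported, so this rests on my own checks.

**What I did:** All moves were pushes, with no gripping or lifting:
1. I pushed the plain end to slide the strip left.
2. I pushed the front face with the open fingers to bring the strip forward, slanted about 0.3 rad.
3. I pushed the plain end again to feed the cord end in behind the post. The picture showed the cord end at about y = 0.10 m with the plain end still out in front.
4. I swung the plain end in, then pressed the front face against the rail until the force rose to about 27 N. That was the highest reading at the end of any move; the limit is 40 N.

**Last checks:**
- **Position:** in the last top picture, the front edge matched the outline of a strip flush with the rail at both ends. The middle is about 5 mm left of centre, and the allowance is 16 mm.
- **Gap to the rail:** the side picture showed no visible gap.
- **Vial, beaker and mouse:** the picture areas around them had not changed since the start.

**Disagreements:** my first rail estimate was about 3–4 mm too far back against the measured post, so I corrected it before moving. The strip's rounded ends made it measure about 10 mm short in the pictures, so its left–right position is good to about 3 mm. No check failed.

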